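Pack the breakfast order and pick up the caddy

TASK

Finish packing the breakfast order: set the small loaf down into the empty end of the wooden carrying caddy and the slim loose jar, the one that matches the jar already packed, upright beside it at the other end, both standing on the caddy's floor and neither of them dropped. Then take the caddy by the middle of its wooden handle, lift it about 10 cm clear of the bench keeping it level, and finish while still holding it there, steady and level. Leave everything else on the bench where it is.

Things in the scene. Friction and masses are not known exactly. Their poses are not given: they have to be found in the camera images.
- caddy: loose plywood carrying caddy, open tray 228 mm (x) by 148 mm (y); origin under its centre, z up, any yaw. Floor 8 mm thick; walls and two 6 mm cross boards at x = -38, +38 mm rise to 40 mm. They part it into end bays 66 mm (x) by 136 mm (y) centred at x = +74 (empty) and -74 mm (one jar in its +y half), and a middle bay with a low carton. 0.34 kg empty, 0.8 kg packed, heavier at the jar end
- loaf_bay (a point): centre of the floor of the caddy's empty end bay (8 mm above its underside), where the loaf goes, its long side along the caddy's y; axes as the caddy's
- jar_place (a point): point on the floor of the other end bay, beside the packed jar, above which the loose jar's axis should stand; axes as the caddy's. Room there: 66 mm in x, about 70 mm in y
- handle: the caddy's fixed wooden handle: square bar 18 by 18 mm along the caddy's y across its middle, 148 mm free between two uprights (26 mm in x, 10 mm thick, 168 mm over both); origin at the bar's centre, 91 mm above the caddy's underside, axes as the caddy's. Free height of 44 mm below the bar. Pinch it across, along the caddy's x, with a firm grip
- jar_center (a point): centre (half-way up) of the loose slim granola jar: clear round jar 58 mm across, 105 mm high with a black lid (top 16 mm), about 0.14 kg, standing on the bench; z up. Grip it more than 60 mm above its foot so that the fingers stay above the caddy's 40 mm walls
- packed_jar_center (a point): centre (half-way up) of the jar already packed, same jar as the loose one, standing in the -x bay of the caddy at about y = +33 mm; leave it there
- loaf_center (a point): centre of the small square-sided tin loaf, a firm block 58 mm (its x) by 122 mm (its y) by 84 mm high, golden sides and darker top, about 0.13 kg, lying on its base on the bench; z up. Grip it across its x, more than 50 mm above its base so that the fingers stay above the caddy's walls
- carton: low biscuit carton 56 by 124 by 30 mm lying in the caddy's middle bay under the handle; origin at the centre of its underside; leave it there
- table: the work bench, top at z = 0
- honey_pot: bystander: wide low jar 86 mm across, 82 mm high; origin under its centre
- tin_mould: bystander: empty dark steel baking mould 88 by 98 by 72 mm; origin under its centre
- syrup: bystander: amber bottle 62 mm across, 185 mm high; origin under its centre
- mug: bystander: white mug 80 mm across, 90 mm high; origin under its centre
- scraper: bystander: dough scraper lying flat, 129 by 150 mm, 22 mm high; origin under its blade's centre
- tea_tin: bystander: round metal tin 72 mm across, 100 mm high; origin under its centre
Things that resemble listed ones, but are neither listed nor needed, are in the scene too. Leave any turquoise look-alike of the part that bears jar_center alone.

How it is judged:
By the outcome, as a careful person would: the job done as asked, in the order asked, and still so for the second after the job is handed in, while the arm keeps its last pose, push and grip.
It also fails if it takes over 67 s, if anything falls off the work surface, if the arm or the gripper's body presses on something with over 40 N, if the wrist force passes 120 N, or if a joint passes its speed limit or range.

ROBOT

A 7-joint arm with a two-finger parallel gripper is mounted at the origin on the work surface. World frame = base frame: x ahead of the robot, y to its left, z up, the work surface at z = 0. Lengths are in mm, angles in rad, forces in N, time in s.
With the tool pointing down it reaches from about 400 to 850 mm from the base axis. Payload 6.9 kg.
Tool frame: the origin (TCP) lies midway between the tips of the shut fingers; the grasp point (between the pads) lies 19 mm behind it; z points along the fingers, y is the line along which they close (so a half turn about z gives the same grasp; the last joint's range is limited). The gripper opens to 85 mm and grips with 20 to 120 N. Pads are 22 mm wide; open, the fingers measure 114 mm over their backs; the gripper's body (76 mm by 85 mm) begins 54 mm behind the grasp point. The pads swing forward as they close: fully open they stand 13 mm farther back than shut.
Start: joints at [-1.167, 0.507, -0.238, 1.5, 0.126, 1.149, -0.155], TCP at [184.002, 597.289, 231.275] pointing down, gripper open.
Joint ranges: [-3.08, 3.08], [-0.24, 2.05], [-1.43, 1.35], [0, 2.5], [-1.52, 4.66], [0.17, 1.96], [-2.89, 2.89]. Speed limits (rad/s): [2.39, 2.39, 3.14, 3.14, 3.14, 3.14, 3.14].

INTERFACE

Orientations are given as a unit quaternion [w, x, y, z].
In Python, from plant import env gives the robot as it stands.
- The arm moves only by the tool play_rows, never from a script. Its argument "motion" is a list of rows, each a list of 6 numbers: the shift along the tool's x, y, z in m, then the turn, a rotation vector about the tool's x, y, z in rad. A call has 1 to 8 rows; each row is the pose to reach, as a shift and turn from the pose commanded when the call began, along the tool's axes at that moment; what a row does not reach only later rows make up. A row lasts 1/8 s, in which the tool goes at most 62.5 mm and 10.7 degrees, less where a joint would pass 70% of its speed; a pose out of reach is approached as far as the arm can. A call with a gripper value outside its range is refused whole. "hand" is the opening, from -1 (shut) to 1 (fully open), set as the call begins (left out, the last holds). The fingers move at their own pace and stop on an object; "force" is the grip in N (left out, the last holds). Time passes only in rows, so rows that repeat a pose let the fingers close. It gives the time, the measured TCP pose, the force, the opening and the grip force at its end, in the units of the state.
- env.get_obs(): the state, without advancing time (a new reading comes with each control period).
- env.camera(name): name is "side" or "top" or "wrist"; returns a dict with "color" (480x640x3 uint8, blue, green, red), "fx", "fy", "cx", "cy" (pixels), "origin" and "attitude" of the camera in the world; the wrist camera has in their place "tool_from_camera" (4x4, takes a point from camera to tool coordinates, whose origin is the TCP and whose axes are the flange's). Camera axes: x right, y down, z forward; pixel columns grow to the right and rows downward; lengths in mm; the calibration is good to about 2 mm. The wrist camera is an equidistant fisheye: a pixel r from the principal point sees the ray r / f radians off the axis. A picture is of the moment at which its call begins: read the wrist's pose just before it. There is no depth.
- env.hand_in(): hands the job in; it is judged then, once.
The state is a dict: "t": time; "q": joint angles; "joint_vel": joint speeds; "joint_torque": joint torques, N m; "eef_pos": TCP position; "ee_rot": TCP orientation; "contact_force": force on the tool from outside, world axes, zero at the start; "wrist_torque": the same for the moment, N m; "grip_width": finger opening in mm; "finger_force": force on a finger pad.
Only numpy, scipy, OpenCV 4.12 (cv2) and the standard library are available. Lean on these libraries where they do the work, as an engineer would, in place of code of your own. Each camera call takes 0.05 s, during which the arm holds its last target. There are 200 camera calls.

## Working session

There is one attempt and no reset: what is moved stays moved. The work goes in short steps, Python scripts to look and compute and a tool call to move; the robot and the scene stay as the last step left them, time stands still between calls to the robot, and variables do not carry over. Pictures are saved under pics/ and viewed, at most 10 in all, crops included, and the job is handed in when it is done.

Besides the shell and the picture viewer there is one more tool, called as name(argument=value, ...) on one line, values as JSON. play_rows: Moves the arm, as the interface text tells. Its arguments: {"type":"object","properties":{"motion":{"type":"array","items":{"type":"array","items":{"type":"number"}}},"hand":{"type":"number"},"force":{"type":"number"}},"required":["motion"]}

```bash
mkdir -p pics; ls; cat > h.py <<'E'
import numpy as np,cv2
from scipy.spatial.transform import Rotation as R
from plant import env
def save(n):
    c=env.camera(n);cv2.imwrite(f'pics/{n}_{int(env.get_obs()["t"]*100)}.png',c['color']);return c
E
python3 - <<'E'
from h import *
for n in('top','side'):
    c=save(n);print({k:v for k,v in c.items() if k!='color'})
o=env.get_obs();print(o)
E
ls pics
```

```text
pics
{'fx': 589.5853648443159, 'fy': 589.5853648443159, 'cx': 321.07621286131047, 'cy': 235.83035486051605, 'origin': array([ 291.67328425,  -22.6874774 , 1711.19366762]), 'attitude': array([-0.04655396,  0.71426136, -0.69656702,  0.04957646])}
{'fx': 511.20692718235745, 'fy': 511.20692718235745, 'cx': 316.3904301990936, 'cy': 243.2139451768124, 'origin': array([ 350.74502741, -886.85005442,  961.66489391]), 'attitude': array([-0.38304857,  0.91748458, -0.1003111 ,  0.03786195])}
{'t': 0.1, 'q': array([-1.16649069,  0.50823935, -0.23752471,  1.50103344,  0.12573064,
        1.14888978, -0.15483714]), 'joint_vel': array([-1.59767071e-03, -2.41126024e-03,  9.81968163e-04, -2.63944349e-03,
        3.41527478e-04,  9.46260171e-05,  1.15682283e-03]), 'joint_torque': array([-6.81002741e-03, -6.21834111e+01, -2.19550431e+00, -2.50209922e+01,
        1.24669014e-02,  7.85361801e-03,  1.69324898e-05]), 'eef_pos': array([183.93830666, 596.85437511, 230.52512496]), 'ee_rot': array([-8.77268740e-05,  1.48856840e-01,  9.88858442e-01, -7.84506898e-04]), 'contact_force': array([-0.52334569,  0.35776559, -0.23724193]), 'wrist_torque': array([-0.02705909, -0.06049813,  0.00331819]), 'finger_force': 0.0, 'grip_width': 85.44368454281856}
side_10.png
top_5.png
```

View pics/top_5.png

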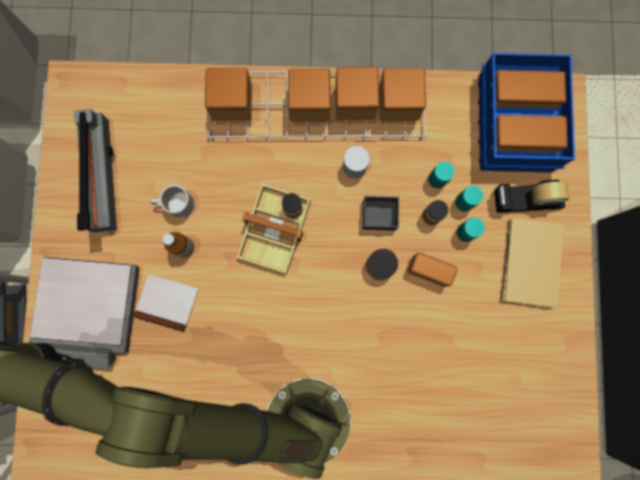

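View pics/side_10.png

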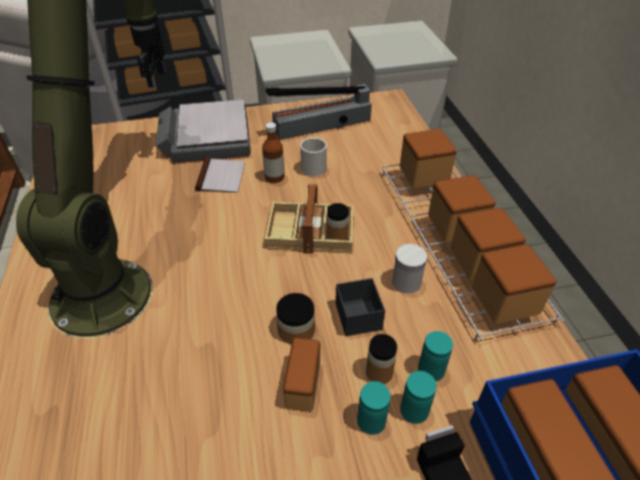

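The top view shows the caddy at about (273,229), with the packed jar at (291,205). There are three jar candidates: the black-lidded slim jar at (436,212), the turquoise ones at (442,175), (469,197) and (471,230), and the wide honey pot at (382,265). The slim black-lidded one matches the packed jar. For the loaf, the candidates are the small loose one at (433,269) against the rack loaves (row 90) and the crate loaves. The loose one fits. An enlarged crop will confirm both.

```bash
python3 - <<'E'
import cv2,numpy as np
t=cv2.imread('pics/top_5.png');s=cv2.imread('pics/side_10.png')
def cr(i,x,y,w,h,k): return cv2.resize(i[y:y+h,x:x+w],None,fx=k,fy=k,interpolation=cv2.INTER_CUBIC)
a=cr(t,225,175,95,110,4) ;b=cr(t,375,185,105,110,4)
cv2.imwrite('pics/c1.png',np.hstack([a,b])) 
E
```

```text
(no output)
```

View pics/c1.png

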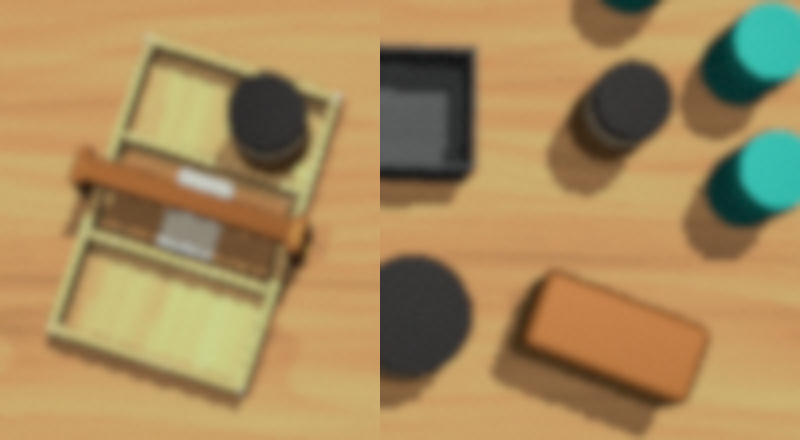

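The left crop shows the caddy rim corners at (150,40), (340,97), (243,397) and (50,330), with the jar bay at the top. The right crop shows the black slim jar lid at (631,102) and the loaf top corners at (552,270), (708,330), (685,403) and (525,343). Both match the description.

```bash
cat >> h.py <<'E'
def quat(q): return R.from_quat(np.roll(q,-1))
CAM={'top':(589.585,321.076,235.830,[291.673,-22.687,1711.194],[-0.04655396,0.71426136,-0.69656702,0.04957646])}
def proj(p,z,n='top'):
    f,cx,cy,o,q=CAM[n];p=np.atleast_2d(p).astype(float)
    d=quat(q).apply(np.c_[(p[:,0]-cx)/f,(p[:,1]-cy)/f,np.ones(len(p))]);o=np.array(o)
    return o+d*((z-o[2])/d[:,2])[:,None]
E
python3 - <<'E'
from h import *
np.set_printoptions(precision=1,suppress=True)
A=lambda l:np.array(l)/4+[225,175]
B=lambda l:(np.array(l)-[380,0])/4+[375,185]
c=proj(A([(150,40),(340,97),(243,397),(50,330)]),40);print('caddy',c,c.mean(0))
x=(c[2]+c[3]-c[0]-c[1]);y=c[1]+c[2]-c[0]-c[3];print(np.linalg.norm(x)/2,np.linalg.norm(y)/2,np.degrees(np.arctan2(x[1],x[0])),np.degrees(np.arctan2(y[1],y[0])))
print('handle',proj(A([(80,165),(302,235)]),100),'pj',proj(A([(268,112)]),105))
print('jar',proj(B([(631,102)]),105))
l=proj(B([(552,270),(708,330),(685,403),(525,343)]),84);print('loaf',l.mean(0))
e=l[1]+l[2]-l[0]-l[3];print(np.linalg.norm(e)/2,np.degrees(np.arctan2(e[1],e[0])))
print('honey',proj(B([(412,316)]),82),'turq',proj(B([(780,170)]),105))
o=env.get_obs();r=quat(o['ee_rot']).as_matrix();print(r)
E
```

```text
caddy [[664.6 146.1  40. ]
 [626.2   7.6  40. ]
 [408.1  70.4  40. ]
 [452.3 209.1  40. ]] [537.8 108.3  40. ]
224.22971487868568 144.63496676638985 163.70490834165906 -106.59023049950127
handle [[561.6 185.1 100. ]
 [516.7  30.  100. ]] pj [[601.3  55.9 105. ]]
jar [[ 590.6 -348.1  105. ]]
loaf [ 429.6 -342.6   84. ]
116.0412547104584 -109.55523358376664
honey [[ 440.3 -200.5   82. ]] turq [[ 545.7 -450.9  105. ]]
[[-1.   0.3 -0. ]
 [ 0.3  1.  -0. ]
 [-0.  -0.  -1. ]]
```

```bash
cat >> h.py <<'E'
def plan(*targets):
    """targets (x,y,z mm, yaw deg of tool y or None); prints shift/turn from the current pose"""
    o=env.get_obs();r=quat(o['ee_rot'])
    y=r.as_matrix()[:,1];print('t',round(o['t'],2),'pos',o['eef_pos'].round(1),'yaw_y',np.degrees(np.arctan2(y[1],y[0])).round(1),'w',round(o['grip_width'],1),'F',o['contact_force'].round(1),'ff',round(o['finger_force'],1))
    for x,yy,z,w in targets:
        s=r.inv().apply(np.array([x,yy,z])-o['eef_pos'])/1000
        if w is None: w=np.degrees(np.arctan2(y[1],y[0]))
        a=np.radians(w);Y=[np.cos(a),np.sin(a),0];Z=[0,0,-1];T=R.from_matrix(np.c_[np.cross(Y,Z),Y,Z])
        print((x,yy,z,w),s.round(4),(r.inv()*T).as_rotvec().round(4))
E
python3 -c "
from h import *
plan((480,250,290,30),(520,0,290,0),(430,-342,290,-19.6))"
```

```text
t 0.1 pos [183.9 596.9 230.5] yaw_y 72.9 w 85.4 F [-0.5  0.4 -0.2] ff 0.0
(480, 250, 290, 30) [-0.3851 -0.2444 -0.0591] [-1.500e-03  6.000e-04  7.484e-01]
(520, 0, 290, 0) [-0.4969 -0.4716 -0.0587] [-1.300e-03  1.100e-03  1.272e+00]
(430, -342, 290, -19.6) [-0.5116 -0.8249 -0.0581] [-1.2000e-03  1.3000e-03  1.6141e+00]
```

play_rows(motion=[[-0.04,-0.025,-0.02,0,0,0.12],[-0.09,-0.057,-0.04,0,0,0.26],[-0.14,-0.089,-0.059,0,0,0.4],[-0.19,-0.12,-0.059,0,0,0.54],[-0.24,-0.152,-0.059,0,0,0.68],[-0.29,-0.184,-0.059,0,0,0.8],[-0.34,-0.215,-0.059,0,0,0.92],[-0.385,-0.244,-0.059,0,0,1.0]], hand=1)

```text
t: 1.1
eef_pos: [481.1, 248.8, 290.1]
ee_rot: [0.0, 0.606, 0.795, -0.0]
contact_force: [0.9, 0.5, 0.4]
grip_width: 85.4
finger_force: 0.0
```

```bash
python3 -c "
from h import *
plan((520,0,290,0),(430,-342,290,-19.6))"
```

```text
t 1.1 pos [481.1 248.8 290.1] yaw_y 15.4 w 85.4 F [0.9 0.5 0.4] ff 0.0
(520, 0, 290, 0) [-2.502e-01 -2.840e-02  2.000e-04] [-0.0003  0.0003  0.2682]
(430, -342, 290, -19.6) [-5.562e-01 -2.058e-01  4.000e-04] [-2.000e-04  4.000e-04  6.103e-01]
```

play_rows(motion=[[-0.06,-0.007,0,0,0,0.07],[-0.12,-0.014,0,0,0,0.14],[-0.18,-0.021,0,0,0,0.21],[-0.24,-0.028,0,0,0,0.28],[-0.296,-0.054,0,0,0,0.36],[-0.35,-0.086,0,0,0,0.44],[-0.404,-0.117,0,0,0,0.52],[-0.455,-0.147,0,0,0,0.6]])

```text
t: 2.1
eef_pos: [459.8, -228.8, 290.2]
ee_rot: [-0.0, 0.814, 0.581, -0.0]
contact_force: [0.7, -0.6, 0.1]
grip_width: 85.5
finger_force: 0.0
```

```bash
python3 -c "
from h import *
plan((430,-342,190,-19.6))"
```

```text
t 2.1 pos [ 459.8 -228.8  290.2] yaw_y -19.0 w 85.5 F [ 0.7 -0.6  0.1] ff 0.0
(430, -342, 190, -19.6) [-0.1167  0.0086  0.1002] [-0.0002 -0.      0.0113]
```

play_rows(motion=[[-0.05,0.004,0.01,0,0,0.011],[-0.09,0.007,0.05,0,0,0.011],[-0.117,0.009,0.09,0,0,0.011],[-0.117,0.009,0.1,0,0,0.011],[-0.117,0.009,0.1,0,0,0.011]])

```text
t: 2.72
eef_pos: [431.7, -339.7, 189.8]
ee_rot: [-0.001, 0.816, 0.578, -0.0]
contact_force: [1.0, -0.5, 0.2]
grip_width: 85.3
finger_force: 0.0
```

```bash
python3 -c "
from h import *
plan()
c=save('wrist');print({k:v for k,v in c.items() if k!='color'})"; ls pics
```

```text
t 2.73 pos [ 431.7 -339.7  189.8] yaw_y -19.4 w 85.3 F [ 1.  -0.5  0.2] ff 0.0
{'fx': 371.64829954431775, 'fy': 371.64829954431775, 'cx': 321.03416065170853, 'cy': 235.7600521247389, 'tool_from_camera': array([[ 1.04411032e-04, -9.47149348e-01, -3.20792926e-01,
         8.47161814e+01],
       [ 9.99999957e-01,  1.86903783e-04, -2.26360254e-04,
        -4.67354696e-01],
       [ 2.74354379e-04, -3.20792889e-01,  9.47149327e-01,
        -1.43037266e+02],
       [ 0.00000000e+00,  0.00000000e+00,  0.00000000e+00,
         1.00000000e+00]])}
c1.png
side_10.png
top_5.png
wrist_277.png
```

View pics/wrist_277.png

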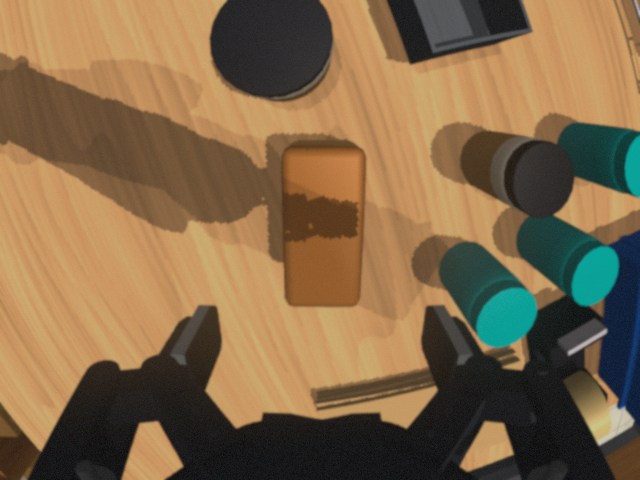

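The loaf top has corners at about (284,148), (365,148), (359,305) and (287,305). The black jar's lid top is centred at about (541,178), with turquoise jars at (505,316), (594,275) and (635,165).

```bash
cat >> h.py <<'E'
TC=np.array([[1.04411032e-04,-9.47149348e-01,-3.20792926e-01,84.716],[9.99999957e-01,1.869e-04,-2.2636e-04,-0.467],[2.7435e-04,-3.20792889e-01,9.47149327e-01,-143.037],[0,0,0,1]])
def wproj(p,z,pos,q):
    p=np.atleast_2d(p)-[321.034,235.76];r=np.hypot(*p.T);th=r/371.648
    d=np.c_[p/r[:,None]*np.sin(th)[:,None],np.cos(th)]
    T=quat(q);o=np.array(pos)+T.apply(TC[:3,3]);d=T.apply(d@TC[:3,:3].T)
    return o+d*((z-o[2])/d[:,2])[:,None]
E
python3 - <<'E'
from h import *
np.set_printoptions(precision=1,suppress=True)
o=env.get_obs();P,Q=o['eef_pos'],o['ee_rot']
l=wproj([(284,148),(365,148),(359,305),(287,305)],84,P,Q);print(l,l.mean(0))
e=l[2]+l[3]-l[0]-l[1];f=l[1]+l[2]-l[0]-l[3];print(np.linalg.norm(e)/2,np.linalg.norm(f)/2,np.degrees(np.arctan2(e[1],e[0])),np.degrees(np.arctan2(f[1],f[0])))
print(wproj([(541,178),(505,316),(594,275),(635,165)],105,P,Q),wproj([(272,40)],82,P,Q))
plan((*l.mean(0)[:2],90,-19.6),(*l.mean(0)[:2],47,-19.6))
E
```

```text
[[ 429.1 -272.6   84. ]
 [ 480.4 -290.5   84. ]
 [ 440.9 -402.2   84. ]
 [ 388.6 -383.8   84. ]] [ 434.8 -337.3   84. ]
118.43636508314646 54.89283643587682 -109.73963566312949 -19.322694893485565
[[ 594.4 -343.5  105. ]
 [ 548.6 -443.3  105. ]
 [ 639.2 -441.6  105. ]
 [ 694.8 -359.9  105. ]] [[ 446.5 -199.9   82. ]]
t 2.77 pos [ 432.4 -339.8  190.8] yaw_y -19.3 w 85.5 F [ 0.   0.2 -0.3] ff 0.0
(np.float64(434.76662891502934), np.float64(-337.28090746531853), 90, -19.6) [0.  0.  0.1] [ 0. -0.  0.]
(np.float64(434.76662891502934), np.float64(-337.28090746531853), 47, -19.6) [0.  0.  0.1] [ 0. -0.  0.]
```

play_rows(motion=[[0.003,0.002,0.03,0,0,0],[0.003,0.002,0.07,0,0,0],[0.003,0.002,0.105,0,0,0],[0.003,0.002,0.125,0,0,0],[0.003,0.002,0.138,0,0,0],[0.003,0.002,0.144,0,0,0],[0.003,0.002,0.144,0,0,0]])

```text
t: 3.65
eef_pos: [434.9, -338.5, 46.8]
ee_rot: [0.0, 0.816, 0.578, 0.0]
contact_force: [-0.8, 0.1, -0.1]
grip_width: 85.3
finger_force: 0.0
```

play_rows(motion=[[0,0,0,0,0,0],[0,0,0,0,0,0],[0,0,0,0,0,0],[0,0,0,0,0,0],[0,0,0,0,0,0],[0,0,0,0,0,0]], hand=-1, force=30)

```text
t: 4.4
eef_pos: [434.8, -338.8, 47.1]
ee_rot: [0.001, 0.816, 0.578, 0.0]
contact_force: [0.1, 1.2, 6.0]
grip_width: 57.9
finger_force: 33.1
```

play_rows(motion=[[0,0,-0.005,0,0,0],[0,0,-0.015,0,0,0],[0,0,-0.035,0,0,0],[0,0,-0.06,0,0,0],[0,0,-0.09,0,0,0],[0,0,-0.12,0,0,0],[0,0,-0.14,0,0,0],[0,0,-0.15,0,0,0]])

```text
t: 5.4
eef_pos: [434.6, -338.7, 197.8]
ee_rot: [0.001, 0.816, 0.578, 0.0]
contact_force: [-0.3, 0.4, -2.8]
grip_width: 57.9
finger_force: 32.5
```

```bash
python3 -c "
from h import *
plan((437,15,250,-16.4))"
```

```text
t 5.4 pos [ 434.6 -338.7  197.8] yaw_y -19.4 w 57.9 F [-0.3  0.4 -2.8] ff 32.5
(437, 15, 250, -16.4) [ 0.3344 -0.1153 -0.0526] [ 0.0016  0.0005 -0.0529]
```

play_rows(motion=[[0.02,-0.007,-0.01,0,0,-0.01],[0.06,-0.021,-0.02,0,0,-0.02],[0.11,-0.038,-0.03,0,0,-0.03],[0.165,-0.057,-0.04,0,0,-0.04],[0.22,-0.076,-0.05,0,0,-0.05],[0.275,-0.095,-0.053,0,0,-0.053],[0.315,-0.109,-0.053,0,0,-0.053],[0.334,-0.115,-0.053,0,0,-0.053]])

```text
t: 6.4
eef_pos: [436.4, 17.5, 249.1]
ee_rot: [-0.001, 0.8, 0.601, -0.0]
contact_force: [0.5, -0.7, -2.5]
grip_width: 57.6
finger_force: 32.6
```

play_rows(motion=[[0,0,0,0,0,0],[0,0,0,0,0,0]])

```text
t: 6.65
eef_pos: [436.8, 13.6, 249.2]
ee_rot: [0.0, 0.801, 0.599, -0.0]
contact_force: [-0.7, -0.9, -1.5]
grip_width: 57.7
finger_force: 32.5
```

```bash
python3 -c "
from h import *
plan()
o=env.get_obs();print(o['eef_pos'],o['ee_rot']);c=save('wrist')"; ls pics
```

```text
t 6.65 pos [436.8  13.6 249.2] yaw_y -16.5 w 57.7 F [-0.7 -0.9 -1.5] ff 32.5
[436.84300397  13.62999305 249.16229954] [ 1.20464882e-04  8.00993768e-01  5.98672550e-01 -3.82770482e-04]
c1.png
side_10.png
top_5.png
wrist_277.png
wrist_670.png
```

View pics/wrist_670.png

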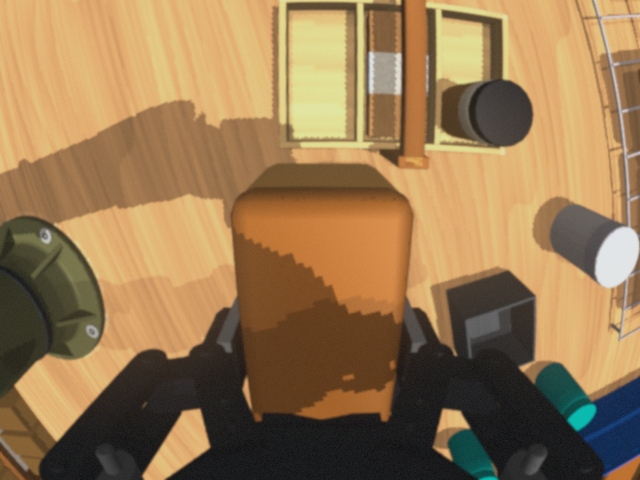

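The caddy's outer rim corners are at about (280,148), (503,153), (508,16) and (280,1). The packed jar's lid is at (501,112), and the held loaf is centred in the grip.

```bash
python3 - <<'E'
from h import *
np.set_printoptions(precision=1,suppress=True)
P=[436.843,13.63,249.162];Q=[1.2e-4,.800993768,.59867255,-3.8277e-4]
c=wproj([(280,148),(503,153),(508,16),(280,1)],40,P,Q);print(c,c.mean(0))
x=c[0]+c[3]-c[1]-c[2];y=c[0]+c[1]-c[2]-c[3]
print(np.linalg.norm(x)/2,np.linalg.norm(y)/2,np.degrees(np.arctan2(x[1],x[0])),np.degrees(np.arctan2(y[1],y[0])))
a=np.radians(163.6);X=np.array([np.cos(a),np.sin(a)]);Y=np.array([-X[1],X[0]])
for f in((114,74),(-114,74),(-114,-74),(114,-74)): print(X*f[0]+Y*f[1])
print('pj',wproj([(501,112)],105+8,P,Q))
b=wproj([(403,0),(403,150),(428,0),(428,150)],100,P,Q);print(b)
E
```

```text
[[414.   75.6  40. ]
 [630.4  13.6  40. ]
 [673.7 151.7  40. ]
 [455.2 213.   40. ]] [543.3 113.5  40. ]
226.02176111393072 144.07416075223315 164.18082890997087 -107.03857545513999
[-130.3  -38.8]
[  88.5 -103.2]
[130.3  38.8]
[-88.5 103.2]
pj [[600.5  63.6 113. ]]
[[548.9 168.8 100. ]
 [515.1  50.6 100. ]
 [569.3 165.1 100. ]
 [535.3  45.5 100. ]]
```

```bash
python3 -c "
from h import *
plan((472.3,134.1,120,-16.2))"
```

```text
t 6.7 pos [436.9  13.4 249.2] yaw_y -16.5 w 57.8 F [-0.3 -0.5 -1.6] ff 32.5
(472.3, 134.1, 120, -16.2) [ 0.1259 -0.0003  0.1291] [-0.0002  0.0007 -0.0052]
```

play_rows(motion=[[0.02,0,0.0,0,0,-0.005],[0.055,0,0.01,0,0,-0.005],[0.09,0,0.03,0,0,-0.005],[0.115,0,0.06,0,0,-0.005],[0.125,0,0.09,0,0,-0.005],[0.126,0,0.115,0,0,-0.005],[0.126,0,0.127,0,0,-0.005],[0.126,0,0.129,0,0,-0.005]])

```text
t: 7.7
eef_pos: [472.6, 135.6, 119.9]
ee_rot: [-0.0, 0.799, 0.601, -0.0]
contact_force: [-0.3, -1.1, -1.2]
grip_width: 58.0
finger_force: 32.5
```

play_rows(motion=[[0,0,0,0,0,0],[0,0,0,0,0,0]])

```text
t: 7.95
eef_pos: [473.2, 135.7, 121.1]
ee_rot: [0.0, 0.799, 0.601, 0.001]
contact_force: [-0.1, 0.3, -2.1]
grip_width: 57.2
finger_force: 32.5
```

```bash
python3 -c "
from h import *
plan((472.3,134.1,57,-16.2))
c=save('wrist');d=env.camera('top')['color']
w=cv2.resize(c['color'][60:460,80:560],None,fx=1,fy=1)
t=cv2.resize(d[175:285,235:315],None,fx=3.6,fy=3.6,interpolation=cv2.INTER_CUBIC)
t=cv2.copyMakeBorder(t,0,max(0,400-t.shape[0]),0,0,0)
cv2.imwrite('pics/c2.png',np.hstack([w,t[:400]]))
"
```

```text
t 7.95 pos [473.2 135.7 121.1] yaw_y -16.1 w 57.2 F [-0.1  0.3 -2.1] ff 32.5
(472.3, 134.1, 57, -16.2) [-0.0018 -0.0005  0.0641] [ 0.0013 -0.001   0.0014]
```

View pics/c2.png

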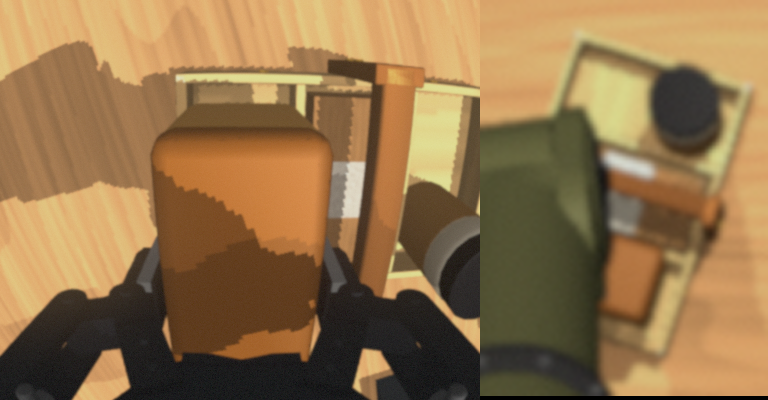

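The wrist view shows the far rim's outer corner at full-frame (256,135) and the cross board's near face at (375,143). The loaf hangs between them. I'll check the centring numerically.

```bash
python3 - <<'E'
from h import *
np.set_printoptions(precision=1,suppress=True)
o=env.get_obs();P,Q=o['eef_pos'],o['ee_rot']
c=wproj([(256,135),(270,144),(375,143),(386,143)],40,P,Q);print(c,(quat(Q).inv().apply(c-P)))
print(c-c[0])
E
```

```text
[[455.2 216.7  40. ]
 [461.7 208.9  40. ]
 [522.7 192.   40. ]
 [529.2 190.3  40. ]] [[ 72.9 -39.7  81. ]
 [ 67.2 -31.3  81. ]
 [ 67.8  32.   81.1]
 [ 68.   38.7  81.1]]
[[  0.    0.    0. ]
 [  6.5  -7.8   0. ]
 [ 67.5 -24.8   0. ]
 [ 74.  -26.5   0. ]]
```

play_rows(motion=[[0,0,0.015,0,0,0],[0,0,0.032,0,0,0],[0,0,0.044,0,0,0],[0,0,0.053,0,0,0],[0,0,0.058,0,0,0],[0,0,0.061,0,0,0],[0,0,0.063,0,0,0],[0,0,0.064,0,0,0]])

```text
t: 9.05
eef_pos: [472.7, 135.7, 56.4]
ee_rot: [0.0, 0.799, 0.601, 0.0]
contact_force: [0.2, 0.7, -1.0]
grip_width: 57.9
finger_force: 32.6
```

play_rows(motion=[[0,0,0.0007,0,0,0],[0,0,0.0014,0,0,0],[0,0,0.002,0,0,0],[0,0,0.002,0,0,0]])

```text
t: 9.55
eef_pos: [472.7, 135.7, 55.0]
ee_rot: [-0.0, 0.799, 0.601, 0.0]
contact_force: [-2.5, -0.1, 7.8]
grip_width: 57.2
finger_force: 33.5
```

play_rows(motion=[[0,0,0,0,0,0],[0,0,0,0,0,0],[0,0,0,0,0,0],[0,0,0,0,0,0]], hand=0.6)

```text
t: 10.05
eef_pos: [472.6, 135.6, 54.2]
ee_rot: [-0.0, 0.799, 0.601, -0.0]
contact_force: [0.0, 0.9, 0.5]
grip_width: 68.3
finger_force: 0.0
```

play_rows(motion=[[0,0,-0.01,0,0,0],[0,0,-0.03,0,0,0],[0,0,-0.06,0,0,0],[0,0,-0.1,0,0,0],[0,0,-0.14,0,0,0],[0,0,-0.18,0,0,0]])

```text
t: 10.8
eef_pos: [472.3, 135.4, 236.4]
ee_rot: [0.0, 0.799, 0.601, 0.0]
contact_force: [0.1, 0.2, -1.3]
grip_width: 68.4
finger_force: 0.0
```

```bash
python3 -c "
from h import *
plan((530,-100,230,-16),(594,-344,180,-16),(594,-344,56,-16))"
```

```text
t 10.8 pos [472.3 135.4 236.4] yaw_y -16.1 w 68.4 F [ 0.1  0.2 -1.3] ff 0.0
(530, -100, 230, -16) [-0.2102  0.1207  0.0064] [ 0.0005 -0.0003 -0.002 ]
(594, -344, 180, -16) [-0.4268  0.2499  0.0564] [ 0.0005 -0.0003 -0.002 ]
(594, -344, 56, -16) [-0.4269  0.2499  0.1804] [ 0.0005 -0.0003 -0.002 ]
```

play_rows(motion=[[-0.03,0.018,0,0,0,0],[-0.08,0.047,0,0,0,0],[-0.133,0.078,0,0,0,0],[-0.186,0.109,0,0,0,0],[-0.24,0.14,0.01,0,0,0],[-0.293,0.171,0.02,0,0,0],[-0.345,0.202,0.03,0,0,0],[-0.39,0.228,0.04,0,0,0]], hand=1)

```text
t: 11.8
eef_pos: [583.5, -304.8, 194.6]
ee_rot: [0.0, 0.799, 0.601, -0.0]
contact_force: [0.8, 0.7, 0.5]
grip_width: 85.6
finger_force: 0.0
```

play_rows(motion=[[-0.025,0.015,0.004,0,0,0],[-0.037,0.022,0.006,0,0,0],[-0.037,0.022,0.006,0,0,0]])

```text
t: 12.18
eef_pos: [594.2, -344.0, 188.3]
ee_rot: [-0.0, 0.799, 0.601, -0.0]
contact_force: [0.6, 0.1, -1.0]
grip_width: 85.3
finger_force: 0.0
```

```bash
python3 -c "
from h import *
plan((594,-344,56,-16))
o=env.get_obs();print(o['eef_pos'],o['ee_rot'])
c=save('wrist');cv2.imwrite('pics/c3.png',cv2.resize(c['color'][100:340,180:480],None,fx=2,fy=2,interpolation=cv2.INTER_CUBIC))"
```

```text
t 12.18 pos [ 594.2 -344.   188.3] yaw_y -16.1 w 85.3 F [ 0.6  0.1 -1. ] ff 0.0
(594, -344, 56, -16) [-0.000e+00 -1.000e-04  1.323e-01] [-0.0004 -0.     -0.0024]
[ 594.16319708 -344.03798908  188.34093482] [-1.75423204e-04  7.99351927e-01  6.00863090e-01 -1.12571653e-04]
```

View pics/c3.png

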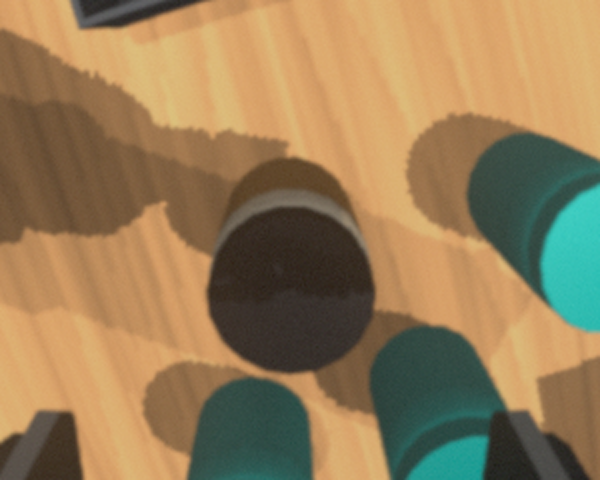

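The black-lidded jar is directly below, with its lid at full-frame (325.5,244.5). The turquoise jars are clear of the finger line.

```bash
python3 -c "
from h import *
o=env.get_obs();P,Q=o['eef_pos'],o['ee_rot']
c=wproj([(325.5,244.5),(284,244.5),(367,244.5)],105,P,Q);print(c,quat(Q).inv().apply(c-P))"
```

```text
[[ 597.34314744 -341.53752629  105.        ]
 [ 571.37217594 -334.08496025  105.        ]
 [ 623.36830188 -349.05818885  105.        ]] [[  1.97118159   2.37844258  83.58556846]
 [  1.9446014  -24.64065034  83.58905389]
 [  1.94732169  29.46844899  83.58203235]]
```

play_rows(motion=[[0.002,0.002,0.02,0,0,0],[0.002,0.002,0.06,0,0,0],[0.002,0.002,0.095,0,0,0],[0.002,0.002,0.117,0,0,0],[0.002,0.002,0.128,0,0,0],[0.002,0.002,0.132,0,0,0],[0.002,0.002,0.132,0,0,0]])

```text
t: 13.1
eef_pos: [597.4, -342.4, 57.2]
ee_rot: [0.0, 0.799, 0.601, 0.0]
contact_force: [1.7, -0.5, 0.6]
grip_width: 85.2
finger_force: 0.0
```

play_rows(motion=[[0,0,0,0,0,0],[0,0,0,0,0,0],[0,0,0,0,0,0],[0,0,0,0,0,0],[0,0,0,0,0,0],[0,0,0,0,0,0]], hand=-1, force=30)

```text
t: 13.85
eef_pos: [597.4, -343.0, 57.3]
ee_rot: [0.001, 0.799, 0.601, 0.0]
contact_force: [-0.1, -0.6, 6.3]
grip_width: 56.5
finger_force: 32.9
```

play_rows(motion=[[0,0,-0.005,0,0,0],[0,0,-0.015,0,0,0],[0,0,-0.035,0,0,0],[0,0,-0.065,0,0,0],[0,0,-0.1,0,0,0],[0,0,-0.135,0,0,0],[0,0,-0.16,0,0,0],[0,0,-0.17,0,0,0]])

```text
t: 14.85
eef_pos: [597.1, -343.0, 228.3]
ee_rot: [0.001, 0.799, 0.601, 0.0]
contact_force: [0.3, -0.2, -1.2]
grip_width: 56.7
finger_force: 32.4
```

```bash
python3 -c "
from h import *
plan((590,-40,225,-16.1))"
```

```text
t 14.85 pos [ 597.1 -343.   228.3] yaw_y -16.1 w 56.7 F [ 0.3 -0.2 -1.2] ff 32.4
(590, -40, 225, -16.1) [ 0.2892 -0.0909  0.0029] [ 0.0023  0.0007 -0.0002]
```

play_rows(motion=[[0.02,-0.006,0,0,0,0],[0.06,-0.019,0,0,0,0],[0.11,-0.035,0,0,0,0],[0.16,-0.05,0,0,0,0],[0.21,-0.066,0.003,0,0,0],[0.25,-0.079,0.003,0,0,0],[0.28,-0.088,0.003,0,0,0],[0.289,-0.091,0.003,0,0,0]])

```text
t: 15.85
eef_pos: [588.5, -35.2, 221.9]
ee_rot: [-0.002, 0.798, 0.603, -0.001]
contact_force: [0.2, 0.0, -1.0]
grip_width: 56.7
finger_force: 32.4
```

play_rows(motion=[[0,0,0,0,0,0],[0,0,0,0,0,0]])

```text
t: 16.1
eef_pos: [589.2, -41.3, 223.0]
ee_rot: [0.0, 0.8, 0.6, -0.001]
contact_force: [-0.4, -0.7, -2.0]
grip_width: 56.8
finger_force: 32.4
```

```bash
python3 -c "
from h import *
plan((623.5,124.6,150,-16.2))
o=env.get_obs();print(o['eef_pos'],o['ee_rot'])
c=save('wrist');cv2.imwrite('pics/c4.png',cv2.resize(c['color'][0:300,150:550],None,fx=2,fy=2,interpolation=cv2.INTER_CUBIC))"
```

```text
t 16.1 pos [589.2 -41.3 223. ] yaw_y -16.2 w 56.8 F [-0.4 -0.7 -2. ] ff 32.4
(623.5, 124.6, 150, -16.2) [ 0.1689 -0.0134  0.0728] [-0.0002  0.0011 -0.0003]
[589.23990579 -41.2981628  223.02841242] [ 2.33345874e-04  7.99768474e-01  6.00308314e-01 -5.12425386e-04]
```

View pics/c4.png

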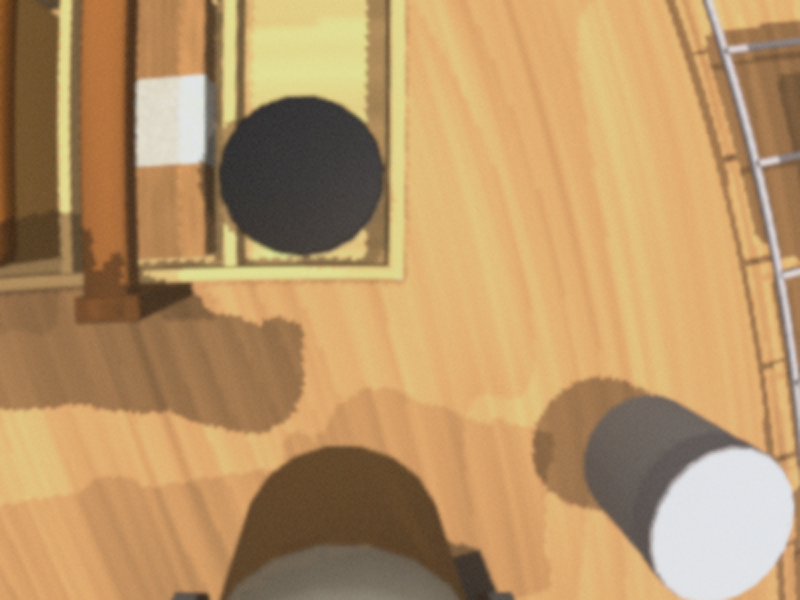

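The packed jar's lid is at full-frame (301,88) and the caddy's near outer corner at (351,139). The bay's inner edges are at columns about 271.5 (cross board) and 343.5 (end wall), row 132.

```bash
python3 - <<'E'
from h import *
np.set_printoptions(precision=1,suppress=True)
P=[589.24,-41.3,223.03];Q=[2.33e-4,.79976847,.60030831,-5.12e-4]
c=np.r_[wproj([(301,88)],113,P,Q),wproj([(351,139),(271.5,132),(343.5,132),(268.5,30),(345.5,30)],40,P,Q)]
a=np.radians(163.8);X=np.array([np.cos(a),np.sin(a)]);Y=np.array([-X[1],X[0]])
d=c[:,:2]-[543.3,113.5];print(c,np.c_[d@X,d@Y])
E
```

```text
[[604.6  61.2 113. ]
 [631.3  12.2  40. ]
 [566.6  37.7  40. ]
 [626.7  19.8  40. ]
 [590.2 126.1  40. ]
 [653.5 106.7  40. ]] [[ -73.4   33.1]
 [-112.8   72.8]
 [ -43.5   66.2]
 [-106.2   66.7]
 [ -41.5  -25.2]
 [-107.7  -24.2]]
```

play_rows(motion=[[0.02,-0.002,0,0,0,0],[0.06,-0.005,0,0,0,0],[0.105,-0.008,0,0,0,0],[0.14,-0.011,0,0,0,0],[0.16,-0.013,0.01,0,0,0],[0.168,-0.013,0.03,0,0,0],[0.168,-0.013,0.042,0,0,0],[0.168,-0.013,0.042,0,0,0]])

```text
t: 17.15
eef_pos: [623.0, 124.2, 180.0]
ee_rot: [-0.0, 0.8, 0.601, -0.001]
contact_force: [-0.2, 0.5, -0.8]
grip_width: 56.7
finger_force: 32.4
```

play_rows(motion=[[0,0,0,0,0,0],[0,0,0,0,0,0]])

```text
t: 17.4
eef_pos: [624.1, 124.7, 182.1]
ee_rot: [0.0, 0.799, 0.601, 0.001]
contact_force: [0.2, 0.4, -1.8]
grip_width: 56.9
finger_force: 32.4
```

```bash
python3 -c "
from h import *
plan((623.1,123.2,67,-16.2))"
```

```text
t 17.4 pos [624.1 124.7 182.1] yaw_y -16.2 w 56.9 F [ 0.2  0.4 -1.8] ff 32.4
(623.1, 123.2, 67, -16.2) [-0.0018 -0.0007  0.1151] [ 0.0012 -0.0006  0.0008]
```

play_rows(motion=[[-0.001,0,0.02,0,0,0],[-0.001,0,0.05,0,0,0],[-0.001,0,0.075,0,0,0],[-0.001,0,0.092,0,0,0],[-0.001,0,0.104,0,0,0],[-0.001,0,0.11,0,0,0],[-0.001,0,0.113,0,0,0],[-0.001,0,0.114,0,0,0]])

```text
t: 18.4
eef_pos: [623.7, 124.4, 67.7]
ee_rot: [0.0, 0.799, 0.601, 0.0]
contact_force: [-0.3, -0.1, -2.8]
grip_width: 56.7
finger_force: 32.4
```

play_rows(motion=[[0,0,0.0007,0,0,0],[0,0,0.0014,0,0,0],[0,0,0.002,0,0,0],[0,0,0.002,0,0,0]])

```text
t: 18.9
eef_pos: [623.4, 124.3, 65.3]
ee_rot: [0.0, 0.799, 0.601, 0.0]
contact_force: [-0.3, 0.7, -1.0]
grip_width: 56.6
finger_force: 32.5
```

play_rows(motion=[[0,0,0.0005,0,0,0],[0,0,0.001,0,0,0],[0,0,0.0015,0,0,0],[0,0,0.0015,0,0,0]])

```text
t: 19.4
eef_pos: [623.4, 124.3, 65.2]
ee_rot: [-0.0, 0.799, 0.601, 0.0]
contact_force: [-4.0, -0.6, 11.6]
grip_width: 56.8
finger_force: 33.8
```

play_rows(motion=[[0,0,-0.001,0,0,0],[0,0,-0.001,0,0,0],[0,0,-0.001,0,0,0],[0,0,-0.001,0,0,0]], hand=0.6)

```text
t: 19.9
eef_pos: [623.4, 124.4, 64.6]
ee_rot: [-0.0, 0.799, 0.601, -0.0]
contact_force: [-0.1, -0.8, -0.1]
grip_width: 68.4
finger_force: 0.0
```

play_rows(motion=[[0,0,-0.01,0,0,0],[0,0,-0.03,0,0,0],[0,0,-0.06,0,0,0],[0,0,-0.1,0,0,0],[0,0,-0.14,0,0,0],[0,0,-0.155,0,0,0]])

```text
t: 20.65
eef_pos: [624.5, 124.2, 223.1]
ee_rot: [0.001, 0.799, 0.601, 0.002]
contact_force: [-0.7, 0.4, -0.7]
grip_width: 68.4
finger_force: 0.0
```

```bash
python3 -c "
from h import *
plan((530,65,225,-16.2),(543.5,113.5,130,-16.2))"
```

```text
t 20.65 pos [624.5 124.2 223.1] yaw_y -16.1 w 68.4 F [-0.7  0.4 -0.7] ff 0.0
(530, 65, 225, -16.2) [-0.0831 -0.0744 -0.0023] [ 0.0041 -0.0021  0.0015]
(543.5, 113.5, 130, -16.2) [-0.033  -0.0752  0.0928] [ 0.0041 -0.0021  0.0015]
```

Next I'll hover south of the handle to look at the packed caddy, setting the opening to about 40 mm.

play_rows(motion=[[-0.02,-0.02,0,0,0,0],[-0.05,-0.045,-0.01,0,0,0],[-0.075,-0.068,-0.02,0,0,0],[-0.083,-0.075,-0.02,0,0,0],[-0.083,-0.075,-0.02,0,0,0],[-0.083,-0.075,-0.02,0,0,0]], hand=-0.05)

```text
t: 21.4
eef_pos: [529.1, 66.4, 239.2]
ee_rot: [-0.0, 0.799, 0.602, -0.0]
contact_force: [-0.4, 0.4, 1.0]
grip_width: 40.5
finger_force: 0.0
```

```bash
python3 -c "
from h import *
plan((543.5,113.5,72,-16.2))
o=env.get_obs();print(o['eef_pos'],o['ee_rot'])
c=save('wrist');cv2.imwrite('pics/c5.png',cv2.resize(c['color'][0:360,60:540],None,fx=1.6,fy=1.6,interpolation=cv2.INTER_CUBIC))"
```

```text
t 21.4 pos [529.1  66.4 239.2] yaw_y -16.0 w 40.5 F [-0.4  0.4  1. ] ff 0.0
(543.5, 113.5, 72, -16.2) [0.0493 0.0009 0.1672] [-0.0003  0.      0.0029]
[529.06603798  66.36391591 239.23033588] [-1.02949152e-04  7.98824522e-01  6.01564099e-01 -8.09563896e-05]
```

View pics/c5.png

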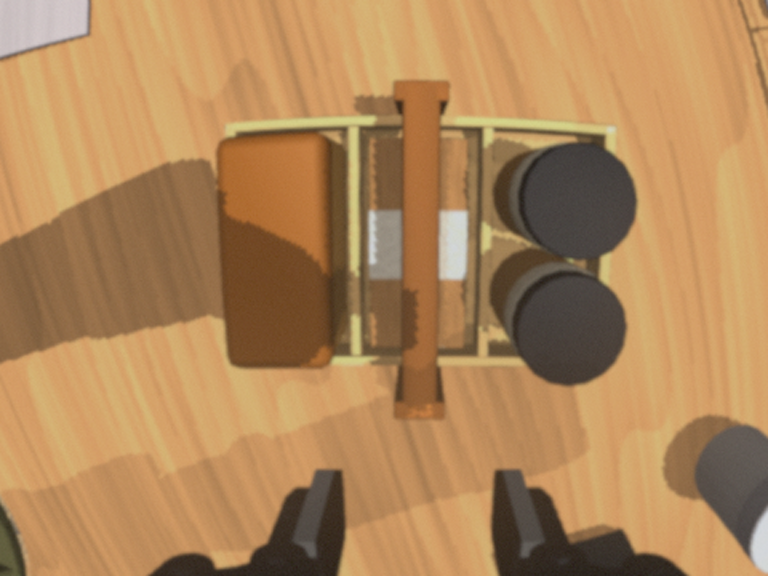

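Both items are standing in their bays: the loaf at crop (275,250) and the jars at (578,200) and (568,327). The handle bar runs from (421,82) to (420,417).

```bash
python3 - <<'E'
from h import *
np.set_printoptions(precision=1,suppress=True)
P=[529.07,66.36,239.23];Q=[-1.03e-4,.7988245,.6015641,-8.1e-5]
p=np.array([(421,82),(420,417)])/1.6+[60,0]
c=wproj(p,100,P,Q);e=c[0]-c[1];print(c,c.mean(0),np.linalg.norm(e),np.degrees(np.arctan2(e[1],e[0])))
p=np.array([(403,250),(439,250)])/1.6+[60,0];c=wproj(p,100,P,Q);print(c.mean(0))
m=c.mean(0)
plan((545,113.5,73,-16.2))
E
```

```text
[[566.8 194.1 100. ]
 [520.7  35.  100. ]] [543.7 114.5 100. ] 165.5991724690893 73.8519034487317
[544.6 116.8 100. ]
t 21.45 pos [529.   66.3 239.2] yaw_y -16.0 w 40.5 F [-0.5 -0.  -0.7] ff 0.0
(545, 113.5, 73, -16.2) [0.  0.  0.2] [-0.  0.  0.]
```

play_rows(motion=[[0.02,0,0.0,0,0,0],[0.045,0.001,0.01,0,0,0.003],[0.05,0.001,0.035,0,0,0.003],[0.05,0.001,0.07,0,0,0.003],[0.05,0.001,0.1,0,0,0.003],[0.05,0.001,0.105,0,0,0.003],[0.05,0.001,0.105,0,0,0.003]])

```text
t: 22.32
eef_pos: [543.5, 114.2, 134.7]
ee_rot: [-0.0, 0.8, 0.6, -0.0]
contact_force: [-0.9, -0.6, 0.2]
grip_width: 40.7
finger_force: 0.0
```

```bash
python3 -c "
from h import *
plan((543.7,114.5,72,-16.15))"
```

```text
t 22.32 pos [543.5 114.2 134.7] yaw_y -16.2 w 40.7 F [-0.9 -0.6  0.2] ff 0.0
(543.7, 114.5, 72, -16.15) [0.0003 0.0001 0.0627] [-0.0003  0.0001 -0.0012]
```

play_rows(motion=[[0,0,0.012,0,0,0],[0,0,0.028,0,0,0],[0,0,0.042,0,0,0],[0,0,0.053,0,0,0],[0,0,0.06,0,0,0],[0,0,0.063,0,0,0],[0,0,0.063,0,0,0]])

```text
t: 23.2
eef_pos: [543.3, 113.1, 71.8]
ee_rot: [0.0, 0.8, 0.6, 0.0]
contact_force: [0.1, -0.6, -0.0]
grip_width: 40.4
finger_force: 0.0
```

play_rows(motion=[[0,0,0,0,0,0],[0,0,0,0,0,0],[0,0,0,0,0,0],[0,0,0,0,0,0],[0,0,0,0,0,0],[0,0,0,0,0,0],[0,0,0,0,0,0],[0,0,0,0,0,0]], hand=-1, force=100)

```text
t: 24.2
eef_pos: [543.5, 113.2, 72.4]
ee_rot: [0.0, 0.8, 0.6, 0.001]
contact_force: [-1.2, -0.1, 5.8]
grip_width: 16.1
finger_force: 98.5
```

play_rows(motion=[[0,0,-0.002,0,0,0],[0,0,-0.005,0,0,0],[0,0,-0.01,0,0,0],[0,0,-0.016,0,0,0],[0,0,-0.022,0,0,0],[0,0,-0.027,0,0,0],[0,0,-0.03,0,0,0],[0,0,-0.03,0,0,0]])

```text
t: 25.2
eef_pos: [543.3, 113.2, 102.0]
ee_rot: [0.0, 0.8, 0.6, 0.0]
contact_force: [-0.8, 0.7, -8.4]
grip_width: 16.5
finger_force: 97.8
```

```bash
python3 -c "
from h import *
plan();o=env.get_obs();print(o['wrist_torque'],o['ee_rot'])
d=env.camera('side');c=d['color'];cv2.imwrite('pics/c6.png',cv2.resize(c[140:280,230:390],None,fx=4,fy=4,interpolation=cv2.INTER_CUBIC))"
```

```text
t 25.2 pos [543.3 113.2 102. ] yaw_y -16.3 w 16.5 F [-0.8  0.7 -8.4] ff 97.8
[0.00218657 0.06297722 0.01551413] [7.72130824e-05 8.00085490e-01 5.99885960e-01 1.96050983e-04]
```

play_rows(motion=[[0,0,-0.004,0,0,0],[0,0,-0.013,0,0,0],[0,0,-0.026,0,0,0],[0,0,-0.04,0,0,0],[0,0,-0.053,0,0,0],[0,0,-0.064,0,0,0],[0,0,-0.07,0,0,0],[0,0,-0.071,0,0,0]])

```text
t: 26.25
eef_pos: [543.2, 113.2, 173.1]
ee_rot: [0.0, 0.8, 0.6, 0.0]
contact_force: [-0.2, 0.1, -7.9]
grip_width: 16.3
finger_force: 97.9
```

play_rows(motion=[[0,0,0,0,0,0],[0,0,0,0,0,0],[0,0,0,0,0,0],[0,0,0,0,0,0],[0,0,0,0,0,0],[0,0,0,0,0,0]])

```text
t: 27.0
eef_pos: [543.2, 113.2, 172.8]
ee_rot: [0.0, 0.8, 0.6, -0.0]
contact_force: [0.5, 0.0, -8.2]
grip_width: 16.2
finger_force: 97.9
```

```bash
python3 -c "
from h import *
plan();o=env.get_obs();print(o['wrist_torque'],abs(o['joint_vel']).max())
c=env.camera('side')['color'];w=env.camera('wrist')['color']
a=cv2.resize(c[110:270,220:380],(400,400),interpolation=cv2.INTER_CUBIC);b=cv2.resize(w[0:480,80:560],(400,400))
cv2.imwrite('pics/c7.png',np.hstack([a,b]))"
```

```text
t 27.0 pos [543.2 113.2 172.8] yaw_y -16.3 w 16.2 F [ 0.5  0.  -8.2] ff 97.9
[0.06559418 0.06861938 0.0326048 ] 0.0032820700324848505
```

View pics/c7.png

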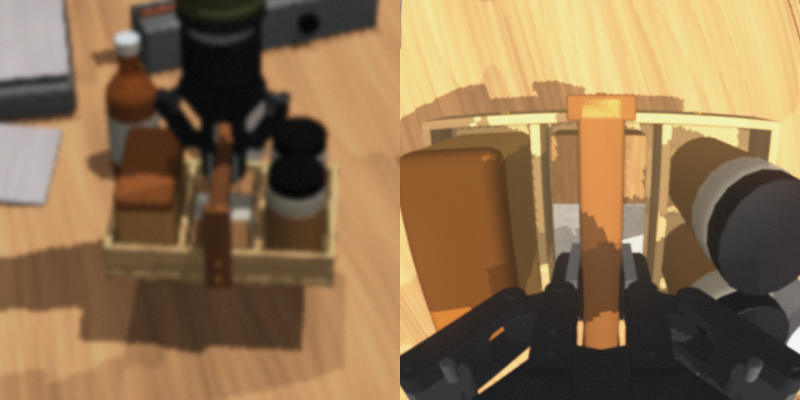

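The caddy is off the bench with the loaf and both jars standing in it. In the wrist view, the far rim corners at (423,122) and (778,124) are symmetric, so it is level.

```bash
python3 -c "
from plant import env
print(env.hand_in())"
```

```text
the job is handed in; nothing more can be done
None
```

The job is handed in: the loaf and the slim black-lidded jar stand in their end bays, and the arm is holding the caddy level and steady by the middle of its handle, about 10 cm above the bench, at 27 s of the 67 s limit.

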